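# Change over the board drying unit

### The job

Change over the drying unit: first switch its blower off (push the knob in and turn it back past its safety stop to the red dot), then move every dry brown board from its rack into the loose wooden dry stand and every freshly painted blue board from the painting stand into the drying rack, each standing upright in a slot of its own. When all are loaded, push the knob in again, turn it clockwise past the stop as far as it goes to the green dot and let it spring back up. Never force the knob through its stop without pushing it in, do not drop or lay down a board, and leave the low round tin beside the drying unit where it is.

Things in the scene. Friction and masses are not known exactly. Their poses are not given: they have to be found in the camera images.
- drying_unit: drying unit, fixed: aluminium base 270 x 104 x 12 mm with three board slots along its x (x = -100, -42, +16 mm) and at its +x end a grey blower head 84 x 104 mm, top 66 mm above the bench, with a black knob on top (axis at x = +92 mm). Origin: centre of the underside; x towards the knob, z up
- rack_slot_1 (a point): slot 1 of the drying rack: centre of its floor, 12 mm above the bench (the middle of a board's lower edge belongs here), axes as the unit's. A board's x lies along this x, either way round. On each side two round-topped 10 mm dowels (tops 52 mm above the bench, at y = +-26 mm) leave 15 mm for the 12 mm board
- rack_slot_2 (a point): slot 2 of the drying rack: centre of its floor, 12 mm above the bench (the middle of a board's lower edge belongs here), axes as the unit's. A board's x lies along this x, either way round. On each side two round-topped 10 mm dowels (tops 52 mm above the bench, at y = +-26 mm) leave 15 mm for the 12 mm board
- rack_slot_3 (a point): slot 3 of the drying rack: centre of its floor, 12 mm above the bench (the middle of a board's lower edge belongs here), axes as the unit's. A board's x lies along this x, either way round. On each side two round-topped 10 mm dowels (tops 52 mm above the bench, at y = +-26 mm) leave 15 mm for the 12 mm board
- knob_turn (a joint): turn of the knob, rad: 0 = off (white line at the red dot), 1.4 = end of travel, on (green dot); grows clockwise from above. Knob up: a safety stop blocks between about 0.28 and 1.12 both ways. Pushed in over 6.5 mm it turns freely (0.04 N m friction, stays where left). Released beyond the stop it springs up, over the stop it stays caught down
- knob_push (a joint): how far the knob is pushed in, m: 0 = up, 0.008 = fully in. Spring: 4 N to start, about 9.6 N fully in
- knob_grip (a point): on the knob's axis at the top of its round flange (52 mm across; 80 mm above the bench when up; moves with the knob). On the flange stands the grip bar: 48 mm long along this point's x, 14 mm thick (y), 25 mm high. At turn 0 the axes are those of the drying unit; the white line is at the -x end
- dry_stand: loose wooden stand for dry boards, base 124 x 100 x 12 mm, 0.9 kg, two slots along its x (x = -30, +30 mm) made like those of the drying rack. Origin: centre of the underside, z up
- dry_slot_1 (a point): slot 1 of the dry stand: centre of its floor, 12 mm above the bench, axes as the stand's; a board's x lies along this x, either way round. Dowels as in the drying rack (tops 52 mm above the bench, 15 mm clear)
- dry_slot_2 (a point): slot 2 of the dry stand: centre of its floor, 12 mm above the bench, axes as the stand's; a board's x lies along this x, either way round. Dowels as in the drying rack (tops 52 mm above the bench, 15 mm clear)
- paint_stand: plywood painting stand, fixed, 206 x 104 x 12 mm; three places at x = -64, 0, +64 mm, where fresh boards lean 0.26 rad from upright, tops towards its +x, between slanted dowels (two of 45 mm behind, two of 22 mm in front). A board comes out along its own height. Origin on the underside, z up
- dry_1_mid (a point): dry board 1: dark brown with a bare light-wood strip along the top 26 mm, 80 mm wide (its y), 90 mm high (its z) and 12 mm thick (its x), 70 g. Stands in the drying rack at the start, or is absent. Point: its centre; z up the board, x across its thickness. Hold it by the strip across the thickness; the next board may be 58 mm away: open the fingers only part way
- dry_2_mid (a point): dry board 2: dark brown with a bare light-wood strip along the top 26 mm, 80 mm wide (its y), 90 mm high (its z) and 12 mm thick (its x), 70 g. Stands in the drying rack at the start, or is absent. Point: its centre; z up the board, x across its thickness. Hold it by the strip across the thickness; the next board may be 58 mm away: open the fingers only part way
- dry_3_mid (a point): dry board 3: dark brown with a bare light-wood strip along the top 26 mm, 80 mm wide (its y), 90 mm high (its z) and 12 mm thick (its x), 70 g. Stands in the drying rack at the start, or is absent. Point: its centre; z up the board, x across its thickness. Hold it by the strip across the thickness; the next board may be 58 mm away: open the fingers only part way
- fresh_1_mid (a point): freshly painted board 1: blue with a bare light-wood strip along the top 26 mm, 80 mm wide (its y), 90 mm high (its z) and 12 mm thick (its x), 70 g. Leans in the painting stand at the start, or is absent. Point: its centre; z up the board, x across its thickness. Hold it by the strip across the thickness; the next board may be 60 mm away: open the fingers part way, take the one that leans out over no other first
- fresh_2_mid (a point): freshly painted board 2: blue with a bare light-wood strip along the top 26 mm, 80 mm wide (its y), 90 mm high (its z) and 12 mm thick (its x), 70 g. Leans in the painting stand at the start, or is absent. Point: its centre; z up the board, x across its thickness. Hold it by the strip across the thickness; the next board may be 60 mm away: open the fingers part way, take the one that leans out over no other first
- fresh_3_mid (a point): freshly painted board 3: blue with a bare light-wood strip along the top 26 mm, 80 mm wide (its y), 90 mm high (its z) and 12 mm thick (its x), 70 g. Leans in the painting stand at the start, or is absent. Point: its centre; z up the board, x across its thickness. Hold it by the strip across the thickness; the next board may be 60 mm away: open the fingers part way, take the one that leans out over no other first
- tin_wax: bystander: low round tin, 96 mm across, 52 mm high; origin under its centre
Not all that is in view belongs to the job. What is shaped like the part that bears dry_2_mid but purple is not meant.

How it is judged (in metres and radians):
On the way, in this order (a step that is already met when the one before it is completed fails the run):
1. the blower is switched off: knob turned back past the stop and up (value of joint knob_turn below 0.35 rad and value of joint knob_push below 0.0025 m), for 0.2 s.
2. with the blower off, every dry board stands upright in the dry stand and every fresh board upright in the drying rack (all of step 1 and x of dry_1_mid in the frame of dry_stand between -0.045 and 0.045 m and y of dry_1_mid in the frame of dry_stand between -0.03 and 0.03 m and z of dry_1_mid in the frame of dry_stand between 0.05 and 0.064 m and angle between each of dry_1_mid, dry_2_mid, dry_3_mid, fresh_1_mid, fresh_2_mid, fresh_3_mid's own z axis and vertical below 0.16 rad and x of dry_2_mid in the frame of dry_stand between -0.045 and 0.045 m and y of dry_2_mid in the frame of dry_stand between -0.03 and 0.03 m and z of dry_2_mid in the frame of dry_stand between 0.05 and 0.064 m and x of dry_3_mid in the frame of dry_stand between -0.045 and 0.045 m and y of dry_3_mid in the frame of dry_stand between -0.03 and 0.03 m and z of dry_3_mid in the frame of dry_stand between 0.05 and 0.064 m and x of fresh_1_mid in the frame of drying_unit between -0.125 and 0.041 m and y of fresh_1_mid in the frame of drying_unit between -0.03 and 0.03 m and z of fresh_1_mid in the frame of drying_unit between 0.05 and 0.064 m and x of fresh_2_mid in the frame of drying_unit between -0.125 and 0.041 m and y of fresh_2_mid in the frame of drying_unit between -0.03 and 0.03 m and z of fresh_2_mid in the frame of drying_unit between 0.05 and 0.064 m and x of fresh_3_mid in the frame of drying_unit between -0.125 and 0.041 m and y of fresh_3_mid in the frame of drying_unit between -0.03 and 0.03 m and z of fresh_3_mid in the frame of drying_unit between 0.05 and 0.064 m), for 0.3 s.
3. the blower is switched on: knob turned past the stop and sprung back up (value of joint knob_turn above 1.05 rad and value of joint knob_push below 0.0025 m), for 0.2 s.
At the end, for the whole second after the job is handed in: Every dry board stands in a slot of the dry stand and every fresh board in a slot of the drying rack: lower edge on the slot floor (within 7 mm), less than 0.16 rad from upright, centred along the slot within 30 mm; the knob is turned on (beyond 1.05 rad) and up (pushed in less than 2.5 mm) (all of step 3 and x of dry_1_mid in the frame of dry_stand between -0.045 and 0.045 m and y of dry_1_mid in the frame of dry_stand between -0.03 and 0.03 m and z of dry_1_mid in the frame of dry_stand between 0.05 and 0.064 m and angle between each of dry_1_mid, dry_2_mid, dry_3_mid, fresh_1_mid, fresh_2_mid, fresh_3_mid's own z axis and vertical below 0.16 rad and x of dry_2_mid in the frame of dry_stand between -0.045 and 0.045 m and y of dry_2_mid in the frame of dry_stand between -0.03 and 0.03 m and z of dry_2_mid in the frame of dry_stand between 0.05 and 0.064 m and x of dry_3_mid in the frame of dry_stand between -0.045 and 0.045 m and y of dry_3_mid in the frame of dry_stand between -0.03 and 0.03 m and z of dry_3_mid in the frame of dry_stand between 0.05 and 0.064 m and x of fresh_1_mid in the frame of drying_unit between -0.125 and 0.041 m and y of fresh_1_mid in the frame of drying_unit between -0.03 and 0.03 m and z of fresh_1_mid in the frame of drying_unit between 0.05 and 0.064 m and x of fresh_2_mid in the frame of drying_unit between -0.125 and 0.041 m and y of fresh_2_mid in the frame of drying_unit between -0.03 and 0.03 m and z of fresh_2_mid in the frame of drying_unit between 0.05 and 0.064 m and x of fresh_3_mid in the frame of drying_unit between -0.125 and 0.041 m and y of fresh_3_mid in the frame of drying_unit between -0.03 and 0.03 m and z of fresh_3_mid in the frame of drying_unit between 0.05 and 0.064 m); the robot touches nothing.
It fails at once if the knob is forced through its safety stop without being pushed in (value of joint knob_turn between 0.55 and 0.85 rad and value of joint knob_push below 0.005 m).
It fails at once if a board is dropped or laid down (more than 0.9 rad from upright) (angle between any of dry_1_mid, dry_2_mid, dry_3_mid, fresh_1_mid, fresh_2_mid, fresh_3_mid's own z axis and vertical above 0.9 rad).
It fails at once if the wax tin is moved more than 3 cm (distance of tin_wax from where it was at the start of the episode above 0.03 m).
Of dry_1, dry_2, dry_3 only 2 to 2 are there at a start; the rules pass over those that are not, and their reading is None.
Of fresh_1, fresh_2, fresh_3 only 2 to 3 are there at a start; the rules pass over those that are not, and their reading is None.
At some moment in a run one of dry_stand may be knocked a few centimetres aside while the robot is not near it.
It also fails if it takes over 200 s, if anything falls off the work surface, if the arm or the gripper's body presses on something with over 40 N, if the wrist force passes 120 N, or if a joint passes its speed limit or range.

### The arm

A 6-joint arm with a two-finger parallel gripper is mounted at the origin on the work surface; the furniture and walls round the work are solid. World frame = base frame: x ahead of the robot, y to its left, z up, the work surface at z = 0. Lengths are in mm, angles in rad, forces in N, time in s.
With the tool pointing down it reaches from about 350 to 725 mm from the base axis. Payload 6 kg.
Tool frame: the origin (TCP) lies between the finger pads; the fingertips stand 17 mm ahead of it and the grasp point (between the pads) lies 2 mm behind it (arm.tcp_to_tips is the distance from the TCP to the fingertips, in mm); z points along the fingers, y is the line along which they close (so a half turn about z gives the same grasp; the last joint's range is limited). The gripper opens to 85 mm and grips with 20 to 120 N. Pads are 22 mm wide; open, the fingers measure 114 mm over their backs; the gripper's body (76 mm by 85 mm) begins 54 mm behind the grasp point. The pads swing forward as they close: fully open they stand 13 mm farther back than shut.
Start: joints at [1.667, 0.04, 0.085, 0, -1.615, -0.334], TCP at [141.314, 583.1, 248.261] pointing down, gripper open.
Joint ranges: [-2.56, 2.56], [-1.29, 2.01], [-1.08, 1.49], [-3.29, 1.98], [-2.81, -0.18], [-2.99, 2.99]. Speed limits (rad/s): [2.57, 2.57, 3.01, 3.14, 3.14, 3.14].

### API

Orientations are given as a unit quaternion [x, y, z, w].
In Python, from cell import arm gives the robot as it stands.
- The arm moves only by the shell command python3 -m creep 'ROWS'. ROWS is text: rows parted by semicolons, each of 7 numbers parted by spaces: the shift along the tool's x, y, z scaled (see below), then the turn, a rotation vector about the tool's x, y, z scaled (see below), then the opening, from 0 (shut) to 1 (fully open). A call has 1 to 8 rows; each row shifts and turns the commanded pose from where the row before left it, along the tool's axes as they then stand; what a row does not reach is not made up. The controller multiplies each number of a shift by 0.5 m and each number of a turn by 10 degrees. A row lasts 1/8 s, in which the tool goes at most 62.5 mm and 10.7 degrees, less where a joint would pass 70% of its speed; a pose out of reach is approached as far as the arm can. A call with a number of a shift or a turn outside -1 to 1 is refused whole. A call with a gripper value outside its range is refused whole. The fingers move at their own pace and stop on an object; the grip force is fixed at half the most. Time passes only in rows, so rows that do not move let the fingers close. It gives the time, the measured TCP pose, the force, the opening and the grip force at its end, in the units of the state.
- arm.get_state(): the state, without advancing time (a new reading comes with each control period).
- arm.capture(name): name is "side" or "top" or "wrist"; returns (picture, depth): 384x512x3 uint8, red, green, blue; 384x512 float32, mm along the optical axis (not along the pixel's ray), 0 where there is no reading.
- arm.get_calibration(name): a dict with "intrinsics" (3x3 intrinsics, pixels), "R" (3x3) and "t" (3): a world point X has camera coordinates R X + t. Camera axes: x right, y down, z forward; pixel columns grow to the right and rows downward; lengths in mm; the calibration is good to about 2 mm. The wrist camera is an equidistant fisheye: a pixel r from the principal point sees the ray r / f radians off the axis. A picture is of the moment at which its call begins: read the wrist's pose just before it. get_calibration takes no time and is no camera call; for the wrist camera it gives the pose at the moment of the call.
- arm.hand_in(): hands the job in; it is judged then, once.
The state is a dict: "t": time; "joint_pos": joint angles; "joint_velocities": joint speeds; "effort": joint torques, N m; "tool_pos": TCP position; "orientation": TCP orientation; "contact_force": force on the tool from outside, world axes, zero at the start; "wrist_torque": the same for the moment, N m; "grip_width": opening from 0.0 (shut) to 1.0 (fully open); "grasp_force": force on a finger pad.
Only numpy, scipy, OpenCV 4.12 (cv2) and the standard library are available. Lean on these libraries where they do the work, as an engineer would, in place of code of your own. Each camera call takes 0.05 s, during which the arm holds its last target. There are 200 camera calls.

## Working session

There is one attempt and no reset: what is moved stays moved. The work goes in short steps, Python scripts to look and compute and a shell command to move; the robot and the scene stay as the last step left them, time stands still between calls to the robot, and variables do not carry over. Pictures are saved under pics/ and viewed, at most 14 in all, crops included, and the job is handed in when it is done.

```bash
ls; mkdir -p pics; python3 - <<'E'
from cell import arm
import cv2,numpy as np
s=arm.get_state();print(s)
for n in("top","side"):
    p,d=arm.capture(n);c=arm.get_calibration(n);print(n,c)
    cv2.imwrite(f"pics/{n}0.png",p[:,:,::-1]);np.savez(f"pics/{n}0.npz",p=p,d=d,**c)
E
```

```text
pics
{'t': 0.0, 'joint_pos': array([ 1.66669946e+00,  4.08223435e-02,  8.37845948e-02, -4.64484031e-04,
       -1.61547039e+00, -3.33720796e-01]), 'joint_velocities': array([ 0.00170848,  0.00138367, -0.00090203,  0.00148542, -0.00026726,
       -0.00042019]), 'effort': array([ 4.10116836e-04, -3.68200743e+01,  3.47419345e+01,  6.93227962e+00,
       -5.29428420e-03,  5.21539164e-06]), 'tool_pos': array([141.18436517, 582.84845951, 247.25826725]), 'orientation': array([ 9.92939487e-01, -1.18618667e-01, -4.42383772e-05,  8.85692327e-04]), 'contact_force': array([0.33506759, 0.78848028, 0.17948664]), 'wrist_torque': array([-0.0016648 , -0.02397395,  0.07698235]), 'grasp_force': 0.0, 'grip_width': 0.9996462166458443}
top {'intrinsics': array([[440.41486536,   0.        , 265.18956732],
       [  0.        , 440.41486536, 195.21079414],
       [  0.        ,   0.        ,   1.        ]]), 'R': array([[-0.0038864 , -0.99997916, -0.00515421],
       [-0.98031876,  0.00482726, -0.19736217],
       [ 0.19738294,  0.00428574, -0.98031709]]), 't': array([ -67.48706455,  437.27961551, 1057.31586611])}
side {'intrinsics': array([[499.93772749,   0.        , 263.82868279],
       [  0.        , 499.93772749, 195.10719697],
       [  0.        ,   0.        ,   1.        ]]), 'R': array([[-0.93911499,  0.34341061, -0.01149755],
       [ 0.18392752,  0.474154  , -0.86101606],
       [-0.29023044, -0.8107078 , -0.50844779]]), 't': array([ 439.86945927,   33.65704625, 1431.52364629])}
```

View pics/top0.png

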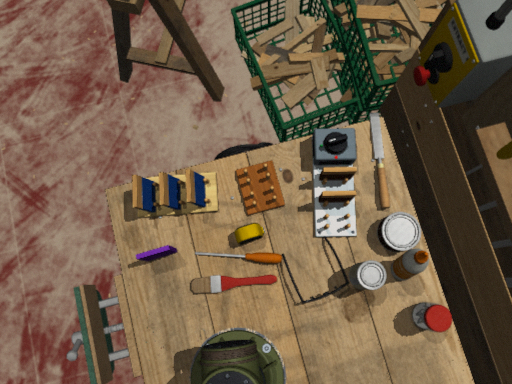

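View pics/side0.png

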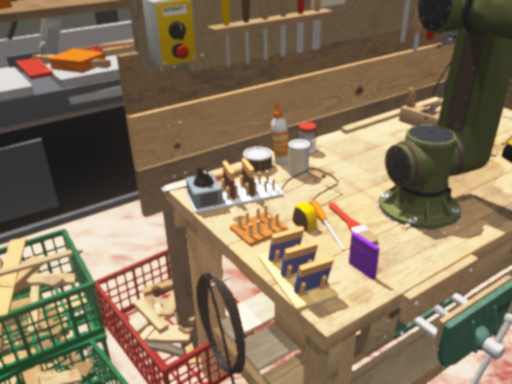

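The top view shows the drying unit at (335,180): its knob is at (336,142) and it holds two dry boards at (338,173) and (338,197). The dry stand is at (260,187). The painting stand at (175,192) holds three blue boards. The tin is at (400,232), and the purple decoy at (157,253).

```bash
cat > h.py <<'E'
import numpy as np,cv2
from cell import arm
from scipy.spatial.transform import Rotation as Rn
def cap(n):
    c=arm.get_calibration(n);p,d=arm.capture(n);return p,d,c
def world(d,c):
    K=c['intrinsics'];v,u=np.indices(d.shape)
    P=np.stack([(u-K[0,2])/K[0,0]*d,(v-K[1,2])/K[1,1]*d,d],-1)
    W=(P-c['t'])@c['R'];W[d==0]=np.nan;return W
def rect(pts):
    r=cv2.minAreaRect(pts.astype(np.float32));return np.round(r[0],1),np.round(r[1],1),round(r[2],1)
E
cat > m.py <<'E'
from h import *
f=np.load('pics/top0.npz');p=f['p'];W=world(f['d'],f);hsv=cv2.cvtColor(p,cv2.COLOR_RGB2HSV)
def rep(name,m,mn=15):
    n,l,s,_=cv2.connectedComponentsWithStats(m.astype(np.uint8))
    for i in range(1,n):
        if s[i,4]<mn: continue
        q=W[l==i];print(name,s[i].tolist(),rect(q[:,:2]),'z',np.round(np.nanpercentile(q[:,2],[5,50,95]),1))
z=W[...,2];v,u=np.indices(z.shape)
box=lambda a,b,c,d:(u>=a)&(u<c)&(v>=b)&(v<d)
print('bench z',np.nanmedian(z[box(200,290,300,330)]))
rep('boardtop',box(310,160,360,206)&(z>92)); rep('head',box(305,120,362,170)&(abs(z-66)<5));rep('knob',box(305,115,362,170)&(z>90))
rep('unitbase',box(300,160,365,245)&(abs(z-12)<4))
rep('dowels',box(300,160,365,245)&(z>40)&(z<60),3)
rep('stand',box(225,150,295,222)&(abs(z-12)<4));rep('sdow',box(225,150,295,222)&(z>42),3)
rep('ptop',box(120,160,225,222)&(z>82));rep('pbase',box(120,165,225,222)&(abs(z-12)<4))
rep('tin',box(370,205,425,258)&(z>45)&(z<60))
rep('blue',box(120,160,225,222)&(hsv[...,0]>100)&(hsv[...,0]<130)&(hsv[...,1]>120))
rep('high',box(100,100,470,350)&(z>75)&(z<220),30)
big=cv2.resize(p[110:260,115:435],None,fx=2.5,fy=2.5,interpolation=cv2.INTER_CUBIC);cv2.imwrite('pics/c1.png',big[:,:,::-1])
E
python3 m.py
```

```text
bench z 0.36458775633482976
boardtop [323, 167, 34, 6, 197] (array([ 487.8, -247.6]), array([78.7, 12.9]), 89.7) z [ 95.6 101.9 105.8]
boardtop [322, 191, 35, 6, 194] (array([ 429.3, -245.1]), array([80.2, 11.7]), 89.7) z [ 94.  102.4 105.9]
head [314, 128, 43, 34, 951] (array([ 562.7, -244.8]), array([ 85.9, 105.2]), 0.9) z [62.6 66.3 69.7]
knob [327, 134, 21, 12, 136] (array([ 563.6, -245. ]), array([14.8, 47.6]), 16.7) z [ 93.7 104.7 108. ]
knob [323, 167, 34, 3, 99] (array([ 490.6, -247.6]), array([78.4,  6.9]), 88.7) z [ 99.1 102.  105.6]
unitbase [313, 162, 44, 78, 1816] (array([ 431. , -246.8]), array([201.8, 104.6]), 0.6) z [ 9.4 12.4 15.3]
dowels [315, 160, 41, 4, 87] (array([ 522. , -245.6]), array([100.7,   5.9]), 89.7) z [40.8 49.7 57.9]
dowels [321, 174, 32, 9, 95] (array([ 476.8, -246.8]), array([77.6, 16.5]), 87.2) z [42.  50.9 58.3]
dowels [320, 195, 33, 10, 89] (array([ 419.7, -243. ]), array([79.2, 20.2]), 82.6) z [41.3 49.9 57.5]
dowels [325, 214, 4, 4, 15] (array([ 384. , -220.1]), array([7.7, 7.6]), 3.8) z [45.3 50.7 52.8]
dowels [346, 214, 5, 4, 16] (array([ 383
[... 2722 characters left out ...]
75, 12, 34, 341] (array([437.7, 236.8]), array([80.1, 20.2]), 6.0) z [ 77.6  96.8 103.2]
high [321, 191, 36, 7, 241] (array([ 429.3, -244.8]), array([80.7, 11.7]), 89.7) z [ 79.9 101.8 105.7]
high [136, 245, 35, 15, 200] (array([293.5, 193.9]), array([12.5, 80.2]), 15.7) z [80.5 90.  92.8]
high [397, 249, 32, 29, 683] (array([ 264.9, -399.8]), array([57.6, 48.6]), 28.8) z [ 87.9 152.4 195.1]
high [355, 260, 32, 30, 747] (array([ 239.3, -310.4]), array([65.3, 66.2]), 46.3) z [ 92.9 103.4 107.1]
high [423, 305, 30, 27, 617] (array([ 143. , -459.2]), array([56.8, 61.4]), 1.9) z [89.3 95.1 98.3]
high [201, 340, 56, 10, 442] (array([95.7,  7.4]), array([114.2,  15.9]), 89.0) z [137.3 185.  209.4]
```

View pics/c1.png

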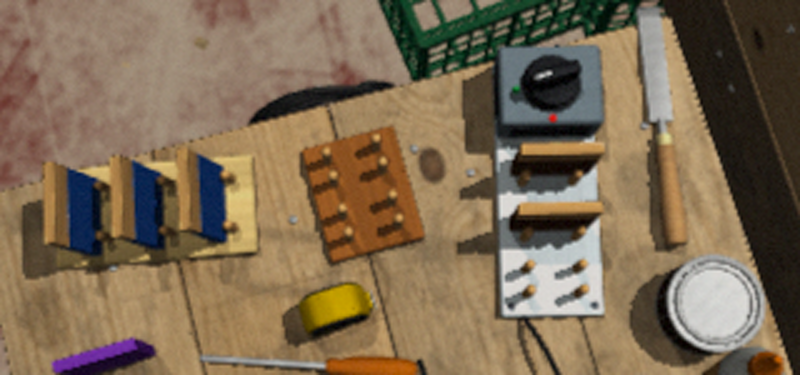

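Depth gives consistent poses, so I can start moving. Next is a helper that works out how far to go in tool axes.

```bash
cat > go.py <<'E'
import sys;from h import *
# target TCP x y z yaw_deg [tilt_deg about tool x]
a=[float(v) for v in sys.argv[1:]];tilt=a[4] if len(a)>4 else 0
s=arm.get_state();Rc=Rn.from_quat(s['orientation'])
Rt=Rn.from_euler('z',a[3],degrees=True)*Rn.from_euler('x',180,degrees=True)*Rn.from_euler('x',tilt,degrees=True)
dp=np.array(a[:3])-s['tool_pos'];np.set_printoptions(suppress=True)
print('turn(x10deg)',np.round((Rc.inv()*Rt).as_rotvec(degrees=True)/10,2),'shift after turn',np.round(Rt.inv().apply(dp)/500,4),'shift before',np.round(Rc.inv().apply(dp)/500,4))
E
python3 go.py 563 -245 200 -80
```

```text
turn(x10deg) [ 0.01 -0.01  6.64] shift after turn [ 1.7771 -0.5432  0.0948] shift before [1.2098 1.4103 0.0971]
```

```bash
R='0.075 0.088 0 0 0 0 1'; python3 -m creep '0.075 0.088 0 0 0 0 1;0.075 0.088 0 0 0 0 1;0.075 0.088 0 0 0 0 1;0.075 0.088 0 0 0 0 1;0.075 0.088 0 0 0 0 1;0.075 0.088 0 0 0 0 1;0.075 0.088 0 0 0 0 1;0.075 0.088 0 0 0 0 1'
python3 -m creep '0.075 0.088 0 0 0 0 1;0.075 0.088 0 0 0 0 1;0.075 0.088 0 0 0 0 1;0.075 0.088 0 0 0 0 1;0.075 0.088 0 0 0 0 1;0.075 0.088 0 0 0 0 1;0.075 0.088 0 0 0 0 1;0.075 0.088 0 0 0 0 1'
python3 -m creep '0 0 0 0 0 1 1;0 0 0 0 0 1 1;0 0 0 0 0 1 1;0 0 0 0 0 1 1;0 0 0 0 0 1 1;0 0 0 0 0 1 1;0 0 0 0 0 0.64 1;0 0 0 0 0 0 1'
python3 go.py 563 -245 200 -80
python3 - <<'E'
from h import *
c=arm.get_calibration('wrist');print(c);p,d,c=cap('wrist');cv2.imwrite('pics/w1.png',p[:,:,::-1]);np.savez('pics/w1.npz',p=p,d=d,**c)
E
```

```text
t: 1.1
tool_pos: [350.2, 168.6, 248.2]
orientation: [0.993, -0.118, 0.0, -0.0]
contact_force: [0.4, 1.1, 0.8]
grip_width: 0.996
grasp_force: 0.0
t: 2.1
tool_pos: [559.1, -244.3, 247.8]
orientation: [0.993, -0.119, -0.0, -0.0]
contact_force: [1.0, 0.5, 1.7]
grip_width: 1.003
grasp_force: 0.0
t: 3.1
tool_pos: [558.5, -242.3, 247.9]
orientation: [0.766, -0.643, -0.0, 0.0]
contact_force: [-0.3, 0.6, -0.3]
grip_width: 0.998
grasp_force: 0.0
turn(x10deg) [0. 0. 0.] shift after turn [ 0.0068 -0.008   0.0958] shift before [ 0.0068 -0.008   0.0958]
{'intrinsics': array([[297.31863964,   0.        , 257.72654595],
       [  0.        , 297.31863964, 193.75642707],
       [  0.        ,   0.        ,   1.        ]]), 'R': array([[-0.98479647, -0.17370902,  0.00104229],
       [-0.16532427,  0.93906963,  0.30135713],
       [-0.05332723,  0.29660312, -0.95351077]]), 't': array([506.61276904, 280.74219593, 480.86800297])}
```

View pics/w1.png

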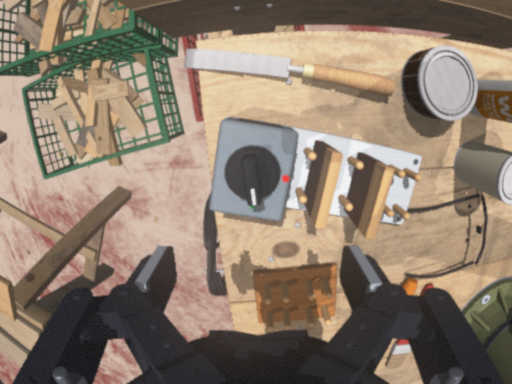

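The wrist view shows the knob at (252,175) with its white line at (252,195), the red dot at (286,178), and the dry boards at (322,185) and (368,195). I'll measure from it.

```bash
cat >> h.py <<'E'
def worldw(d,c):
    K=c['intrinsics'];v,u=np.indices(d.shape);x=(u-K[0,2])/K[0,0];y=(v-K[1,2])/K[1,1];r=np.hypot(x,y)+1e-9
    t=np.where(r<1.5,np.tan(np.minimum(r,1.5)),14)/r
    P=np.stack([x*t*d,y*t*d,d],-1);W=(P-c['t'])@c['R'];W[d==0]=np.nan;return W
def comps(W,m,mn=15):
    n,l,s,_=cv2.connectedComponentsWithStats(m.astype(np.uint8));o=[]
    for i in range(1,n):
        if s[i,4]>=mn:
            q=W[l==i];o.append(q);print(s[i].tolist(),rect(q[:,:2]),'z',np.round(np.nanpercentile(q[:,2],[5,50,95]),1))
    return o
E
python3 - <<'E'
from h import *
f=np.load('pics/w1.npz');p=f['p'];W=worldw(f['d'],f);x,y,z=np.moveaxis(W,-1,0)
v,u=np.indices(z.shape);ok=(v<240)
print('bar');o=comps(W,ok&(z>97)&(z<115)&(x>530)&(x<600)&(abs(y+245)<40))
for q in o:
    e,V=np.linalg.eigh(np.cov(q[:,:2].T));print(np.degrees(np.arctan2(V[1,1],V[0,1])),q.mean(0))
print('flange');comps(W,ok&(abs(z-80)<4)&(x>530)&(x<600)&(abs(y+245)<40))
print('head');comps(W,ok&(abs(z-66)<4)&(x>500)&(x<630)&(abs(y+245)<70))
print('boards');comps(W,ok&(z>97)&(z<110)&(x>380)&(x<520)&(abs(y+245)<70))
print('dow');comps(W,ok&(z>44)&(z<58)&(x>340)&(x<396)&(abs(y+245)<70),6)
E
```

```text
bar
[241, 155, 20, 51, 735] (array([ 564.3, -245.3]), array([14. , 48.2]), 17.1) z [102.  104.6 105.9]
106.88899347651557 [ 564.56398691 -246.75811063  104.30108848]
flange
[226, 151, 51, 48, 1230] (array([ 564.8, -245.6]), array([51.2, 48.9]), 12.5) z [78.5 79.8 81. ]
head
[210, 119, 88, 102, 5006] (array([ 564. , -245.3]), array([ 83.4, 103. ]), 0.2) z [64.  65.8 67.2]
boards
[314, 151, 29, 79, 979] (array([ 488.1, -247.6]), array([13. , 79.4]), 0.3) z [ 99.4 101.8 103. ]
[364, 166, 30, 74, 840] (array([ 430.5, -244.2]), array([13. , 79.9]), 0.3) z [ 98.4 101.7 103. ]
dow
[397, 169, 9, 10, 62] (array([ 385.7, -273. ]), array([9.9, 9.5]), 77.9) z [45.3 50.1 52.2]
[413, 173, 8, 9, 56] (array([ 361.2, -272.9]), array([7.4, 9.4]), 14.0) z [44.9 50.  52.1]
[386, 209, 8, 9, 59] (array([ 385.5, -220.9]), array([9.4, 8.9]), 74.8) z [45.8 49.5 52. ]
[402, 212, 8, 8, 49] (array([ 360.4, -221.1]), array([10.1,  8.6]), 9.0) z [45.  49.9 51.8]
```

```bash
python3 -m creep '0 0 0 0 0 -0.7 0.45;0 0 0 0 0 0 0.45'; python3 go.py 564 -245.3 102 -73
```

```text
t: 3.4
tool_pos: [558.6, -242.4, 248.1]
orientation: [0.804, -0.595, -0.0, 0.0]
contact_force: [0.0, -0.7, -0.4]
grip_width: 0.603
grasp_force: 0.0
turn(x10deg) [0. 0. 0.] shift after turn [ 0.0088 -0.0087  0.2923] shift before [ 0.0089 -0.0088  0.2923]
```

```bash
python3 -m creep '0.0089 -0.0088 0.05 0 0 0 0.45;0 0 0.08 0 0 0 0.45;0 0 0.08 0 0 0 0.45;0 0 0.05 0 0 0 0.45;0 0 0.02 0 0 0 0.45;0 0 0.012 0 0 0 0.45;0 0 0 0 0 0 0.45'
python3 -m creep '0 0 0 0 0 0 0;0 0 0 0 0 0 0;0 0 0 0 0 0 0;0 0 0 0 0 0 0;0 0 0 0 0 0 0'; python3 go.py 564 -245.3 102 -73
```

```text
t: 4.28
tool_pos: [564.4, -245.5, 103.1]
orientation: [0.804, -0.595, 0.0, -0.0]
contact_force: [0.4, 0.6, 0.7]
grip_width: 0.448
grasp_force: 0.0
t: 4.9
tool_pos: [565.0, -245.4, 103.2]
orientation: [0.804, -0.595, 0.001, -0.001]
contact_force: [4.3, 1.8, 2.9]
grip_width: 0.148
grasp_force: 63.1
turn(x10deg) [-0.01 -0.01 -0.  ] shift after turn [-0.0008  0.0018  0.0023] shift before [-0.0008  0.0018  0.0023]
```

```bash
python3 -m creep '0 0 0.006 0 0 0 0;0 0 0.006 0 0 0 0;0 0 0.006 0 0 0 0;0 0 0 0 0 0 0'
```

```text
t: 5.4
tool_pos: [565.1, -245.5, 95.7]
orientation: [0.804, -0.595, 0.002, -0.0]
contact_force: [1.9, 3.7, 12.5]
grip_width: 0.147
grasp_force: 64.3
```

```bash
python3 -m creep '0 0 0.005 0 0 0 0;0 0 0 0 0 0 0'; python3 -m creep '0 0 0 0 0 -0.7 0;0 0 0 0 0 0 0'
```

```text
t: 5.65
tool_pos: [565.1, -245.5, 95.5]
orientation: [0.804, -0.595, 0.002, -0.0]
contact_force: [-3.5, 7.5, 20.7]
grip_width: 0.147
grasp_force: 65.7
t: 5.9
tool_pos: [565.2, -245.5, 95.5]
orientation: [0.839, -0.544, 0.002, -0.0]
contact_force: [-3.7, 6.6, 21.7]
grip_width: 0.145
grasp_force: 65.6
```

Fully in and turning freely.

```bash
python3 -m creep '0 0 0 0 0 -0.8 0;0 0 0 0 0 -0.8 0;0 0 0 0 0 -0.8 0;0 0 0 0 0 -0.8 0;0 0 0 0 0 -0.8 0;0 0 0 0 0 -0.8 0;0 0 0 0 0 -0.8 0;0 0 0 0 0 -0.8 0'; python3 -m creep '0 0 0 0 0 -0.1 0;0 0 0 0 0 0 0'; python3 go.py 564.4 -245.5 103 0
```

```text
t: 6.9
tool_pos: [565.7, -245.1, 95.5]
orientation: [1.0, -0.015, 0.003, 0.001]
contact_force: [-1.1, 9.0, 20.9]
grip_width: 0.147
grasp_force: 65.6
t: 7.15
tool_pos: [565.7, -245.1, 95.5]
orientation: [1.0, -0.008, 0.003, 0.001]
contact_force: [-1.3, 8.6, 21.6]
grip_width: 0.145
grasp_force: 65.6
turn(x10deg) [ 0.01 -0.03 -0.09] shift after turn [-0.0025  0.0009 -0.015 ] shift before [-0.0024  0.001  -0.015 ]
```

```bash
python3 -m creep '0 0 -0.01 0 0 0 0;0 0 -0.01 0 0 0 0;0 0 0 0 0 0 0;0 0 0 0 0 0 0.45;0 0 0 0 0 0 0.45;0 0 0 0 0 0 0.45'; python3 -m creep '0 0 -0.06 0 0 0 0.35;0 0 -0.1 0 0 0 0.35;0 0 -0.1 0 0 0 0.35;0 0 0 0 0 0 0.35';  python3 go.py 488 -246 200 -89.7
```

```text
t: 7.9
tool_pos: [563.2, -245.6, 99.8]
orientation: [1.0, -0.009, -0.001, -0.0]
contact_force: [-0.2, 0.7, 1.1]
grip_width: 0.452
grasp_force: 0.0
t: 8.4
tool_pos: [565.2, -246.3, 236.2]
orientation: [1.0, -0.009, 0.004, 0.001]
contact_force: [0.2, -1.1, -0.5]
grip_width: 0.35
grasp_force: 0.0
turn(x10deg) [-0.02 -0.05  8.87] shift after turn [-0.0015  0.1544  0.0724] shift before [-0.155   0.002   0.0712]
```

```bash
python3 - <<'E'
from h import *
p,d,c=cap('wrist');W=worldw(d,c);x,y,z=np.moveaxis(W,-1,0);v,u=np.indices(z.shape);ok=(v<260)
print('bar');o=comps(W,ok&(z>97)&(z<115)&(x>530)&(x<600)&(abs(y+245)<40))
for q in o:
    e,V=np.linalg.eigh(np.cov(q[:,:2].T));print(np.degrees(np.arctan2(V[1,1],V[0,1])))
print('fl');comps(W,ok&(abs(z-77)<8)&(x>530)&(x<600)&(abs(y+245)<40))
print('boards');comps(W,ok&(z>97)&(z<110)&(x>380)&(x<520)&(abs(y+245)<70))
E
```

```text
bar
[248, 163, 15, 52, 763] (array([ 564.5, -244.1]), array([13.1, 47.9]), 89.1) z [102.3 104.7 106. ]
178.77235610898055
fl
[230, 157, 52, 50, 1380] (array([ 565.4, -244.6]), array([50.6, 49.7]), 88.7) z [78.6 79.9 81.1]
boards
[231, 254, 55, 6, 269] (array([ 493.1, -245.6]), array([54.5,  4. ]), 89.3) z [ 97.5 101.1 102.7]
```

```bash
python3 -m creep '-0.078 0 0 0 0 0 0.35;-0.077 0 0 0 0 0.87 0.35;0 0 0 0 0 1 0.35;0 0 0 0 0 1 0.35;0 0 0 0 0 1 0.35;0 0 0 0 0 1 0.35;0 0 0 0 0 1 0.35;0 0 0 0 0 1 0.35'
python3 -m creep '0 0 0 0 0 1 0.35;0 0 0 0 0 1 0.35;0 0 0 0 0 0 0.35'; python3 go.py 488.2 -247.6 93 -89.7
```

```text
t: 9.45
tool_pos: [485.9, -243.9, 228.9]
orientation: [0.819, -0.574, -0.001, 0.001]
contact_force: [0.5, 0.2, 0.6]
grip_width: 0.353
grasp_force: 0.0
t: 9.82
tool_pos: [486.1, -243.9, 229.2]
orientation: [0.709, -0.705, -0.001, 0.001]
contact_force: [-0.2, -0.2, -0.3]
grip_width: 0.353
grasp_force: 0.0
turn(x10deg) [0.02 0.   0.01] shift after turn [ 0.0074 -0.0042  0.2724] shift before [ 0.0076 -0.0049  0.2724]
```

```bash
python3 -m creep '0.0075 -0.0045 0.02 0.02 0 0 0.35;0 0 0.07 0 0 0 0.35;0 0 0.07 0 0 0 0.35;0 0 0.06 0 0 0 0.35;0 0 0.03 0 0 0 0.35;0 0 0.02 0 0 0 0.35;0 0 0.002 0 0 0 0.35;0 0 0 0 0 0 0.35'
python3 go.py 488.2 -247.6 93 -89.7; python3 -m creep '0 0 0 0 0 0 0;0 0 0 0 0 0 0;0 0 0 0 0 0 0;0 0 0 0 0 0 0'; python3 go.py 488.2 -247.6 93 -89.7
```

```text
t: 10.82
tool_pos: [489.8, -247.9, 95.9]
orientation: [0.709, -0.705, 0.002, -0.002]
contact_force: [0.4, -0.2, 0.6]
grip_width: 0.351
grasp_force: 0.0
turn(x10deg) [-0.03 -0.   -0.  ] shift after turn [-0.0007  0.0033  0.0057] shift before [-0.0007  0.0033  0.0057]
t: 11.32
tool_pos: [489.8, -248.0, 95.9]
orientation: [0.709, -0.705, 0.002, -0.001]
contact_force: [-0.6, 0.9, 4.8]
grip_width: 0.128
grasp_force: 59.8
turn(x10deg) [-0.03 -0.   -0.  ] shift after turn [-0.0007  0.0032  0.0059] shift before [-0.0007  0.0033  0.0059]
```

```bash
cat > stand.py <<'E'
from h import *
# dry stand slots from the dowel tops in the top view; orange-brown base gives the region
p,d,c=cap('top');W=world(d,c);z=W[...,2];x,y=W[...,0],W[...,1]
hsv=cv2.cvtColor(p,cv2.COLOR_RGB2HSV)
b=(abs(z-12)<4)&(hsv[...,1]>150)&(x>380)&(x<560)&(y<40)&(y>-170)
n,l,s,_=cv2.connectedComponentsWithStats(b.astype(np.uint8));i=1+s[1:,4].argmax();q=W[l==i]
r=rect(q[:,:2]);print('base',r,len(q))
v,u=np.indices(z.shape);a,bb,w,hh=s[i,:4]
m=(z>42)&(z<60)&(u>=a-1)&(u<a+w+1)&(v>=bb-5)&(v<bb+hh+1)
n,l,s,ce=cv2.connectedComponentsWithStats(m.astype(np.uint8));D=np.array([np.nanmean(W[l==i][:,:2],0) for i in range(1,n) if 5<s[i,4]<30])
ang=np.radians(r[2]+(90 if r[1][1]>r[1][0] else 0));ang=(ang+np.pi/2)%np.pi-np.pi/2
if len(D)==8:
    C=D.mean(0);e=np.array([np.cos(ang),np.sin(ang)]);t=(D-C)@e
    A,B=D[t>0].mean(0),D[t<0].mean(0);g=A-B;print('far',A.round(1),'near',B.round(1),'angle',np.degrees(np.arctan2(g[1],g[0])).round(1),np.linalg.norm(g).round(1))
else: print(len(D),'dowels',D.round(1))
E
python3 -m creep '0 0 -0.03 0 0 0 0;0 0 -0.07 0 0 0 0;0 0 -0.07 0 0 0 0;0 0 -0.07 0 0 0 0;0 0 0 0 0 0 0';python3 stand.py;python3 go.py 494 -48 210 -74.6
```

```text
t: 11.95
tool_pos: [489.9, -248.2, 218.8]
orientation: [0.709, -0.705, 0.004, -0.003]
contact_force: [-0.3, -0.3, -0.9]
grip_width: 0.128
grasp_force: 59.1
base (array([ 441. , -106.1]), array([18.1, 53.2]), 89.3) 107
0 dowels []
turn(x10deg) [-0.03 -0.01 -1.51] shift after turn [-0.3827 -0.1151  0.0127] shift before [-0.3994 -0.0112  0.0127]
```

```bash
python3 - <<'E'
from h import *
p,d,c=cap('top');cv2.imwrite('pics/t2.png',p[:,:,::-1])
E
```

```text
(no output)
```

View pics/t2.png

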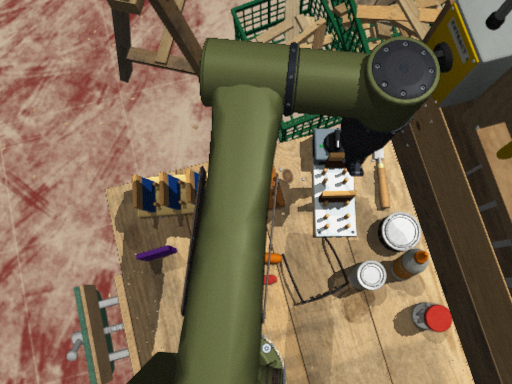

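The forearm hides the stand from the top camera, so I'll check it with the wrist camera instead.

```bash
sed -i "s/^p,d,c=cap('top');W=world(d,c);/import sys;n=sys.argv[1];p,d,c=cap(n);W=(worldw if n=='wrist' else world)(d,c);cv2.imwrite(f'pics\/s{len(__import__(\"os\").listdir(\"pics\"))}.png',p[:,:,::-1]);/; s/5<s\[i,4\]<30/12<s[i,4]<400/; s/bb-5)/bb-8)/;s/a-1)/a-8)/;s/a+w+1)/a+w+8)/;s/bb+hh+1)/bb+hh+8)/" stand.py
python3 -m creep '-0.1 0 0 0 0 -0.75 0;-0.1 0 0 0 0 -0.75 0;-0.1 0 0 0 0 0 0;-0.1 0 0 0 0 0 0;-0.1 0 0 0 0 0 0;0 0 0 0 0 0 0'; python3 stand.py wrist;python3 go.py 494 -48 210 -74.6; ls pics
```

```text
t: 12.8
tool_pos: [441.3, -1.0, 213.5]
orientation: [0.796, -0.605, 0.001, -0.001]
contact_force: [0.7, -1.1, -0.3]
grip_width: 0.125
grasp_force: 59.0
base (array([453.1, -36.1]), array([35., 19.]), 70.5) 202
2 dowels [[471.8 -27.1]
 [441.9 -34.8]]
turn(x10deg) [-0.01 -0.    0.01] shift after turn [ 0.1159 -0.0765  0.0073] shift before [ 0.116  -0.0763  0.0076]
c1.png
s8.png
side0.npz
side0.png
t2.png
top0.npz
top0.png
w1.npz
w1.png
```

View pics/s8.png

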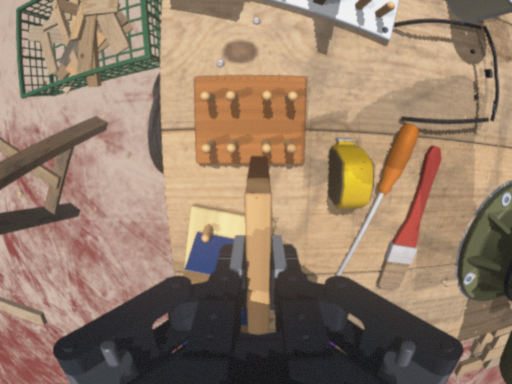

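The wrist view shows the stand at (250,120) with its eight dowels clear; my saturation mask was too strict, so I'll use height only.

```bash
sed -i "s/(hsv\[...,1\]>150)/(hsv[...,1]>90)\&(z>6)/; s/^m=.*/m=(z>42)\&(z<58)\&(x>380)\&(x<560)\&(y<30)\&(y>-150)/" stand.py
python3 stand.py wrist
```

```text
base (array([465.3, -55.1]), array([124.4, 100.1]), 15.2) 8675
far [493.6 -47.4] near [436.6 -62.9] angle 15.2 59.1
```

```bash
python3 go.py 494 -47.5 160 -74.8;python3 -m creep '0.039 -0.025 0.02 0 0 0.02 0;0.039 -0.026 0.02 0 0 0 0;0.038 -0.025 0.02 0 0 0 0;0 0 0.04 0 0 0 0;0 0 0 0 0 0 0;0 0 0 0 0 0 0'; python3 go.py 494 -47.5 142 -74.8;python3 go.py 494 -47.5 96 -74.8;
```

```text
turn(x10deg) [-0.01 -0.01  0.02] shift after turn [ 0.1127 -0.0772  0.1076] shift before [ 0.1129 -0.0767  0.1078]
t: 13.65
tool_pos: [494.2, -49.8, 165.3]
orientation: [0.794, -0.608, 0.002, -0.001]
contact_force: [0.3, -0.8, -0.9]
grip_width: 0.128
grasp_force: 59.1
turn(x10deg) [-0.02 -0.01 -0.01] shift after turn [-0.0045 -0.0007  0.0465] shift before [-0.0046 -0.0005  0.0465]
turn(x10deg) [-0.02 -0.01 -0.01] shift after turn [-0.0045 -0.0007  0.1385] shift before [-0.0047 -0.0002  0.1385]
```

```bash
python3 -m creep '-0.0045 -0.0004 0.02 0 0 0 0;0 0 0.02 0 0 0 0;0 0 0.02 0 0 0 0;0 0 0.014 0 0 0 0;0 0 0 0 0 0 0';python3 go.py 494 -47.5 96 -74.8
```

```text
t: 14.28
tool_pos: [494.0, -47.3, 127.2]
orientation: [0.794, -0.608, 0.001, -0.001]
contact_force: [-0.2, 0.8, 0.4]
grip_width: 0.124
grasp_force: 59.0
turn(x10deg) [-0.02 -0.01 -0.01] shift after turn [0.0004 0.0001 0.0624] shift before [0.0003 0.0003 0.0624]
```

Between the dowels with no contact; down to the floor.

```bash
python3 -m creep '0 0 0.02 0 0 0 0;0 0 0.02 0 0 0 0;0 0 0.014 0 0 0 0;0 0 0.006 0 0 0 0;0 0 0 0 0 0 0'
```

```text
t: 14.9
tool_pos: [494.1, -47.4, 97.6]
orientation: [0.794, -0.608, 0.001, -0.001]
contact_force: [0.9, 0.4, -1.1]
grip_width: 0.127
grasp_force: 59.0
```

```bash
python3 -m creep '0 0 0.002 0 0 0 0;0 0 0 0 0 0 0.25;0 0 0 0 0 0 0.25;0 0 0 0 0 0 0.35;0 0 -0.03 0 0 0 0.35;0 0 -0.07 0 0 0 0.35;0 0 -0.07 0 0 0 0.35;0 0 -0.05 0 0 0 0.35'; python3 go.py 430 -245 200 -89.7
```

```text
t: 15.9
tool_pos: [494.3, -47.5, 210.1]
orientation: [0.794, -0.608, 0.003, -0.002]
contact_force: [0.2, -0.1, -1.0]
grip_width: 0.35
grasp_force: 0.0
turn(x10deg) [-0.04 -0.    1.48] shift after turn [0.3944 0.1306 0.0201] shift before [0.348  0.227  0.0193]
```

```bash
python3 -m creep '0.087 0.057 0 0 0 0 0.35;0.087 0.057 0 0 0 0 0.35;0.087 0.057 0 0 0 0 0.35;0.087 0.056 0 0 0 0 0.35;0 0 0 -0.03 0 0.74 0.35;0 0 0 0 0 0.74 0.35;0 0 0 0 0 0 0.35;0 0 0 0 0 0 0.35'; python3 go.py 430 -244.6 96 -89.7
```

```text
t: 16.9
tool_pos: [429.6, -244.8, 207.3]
orientation: [0.71, -0.704, 0.0, 0.001]
contact_force: [-0.9, -1.5, -0.6]
grip_width: 0.35
grasp_force: 0.0
turn(x10deg) [ 0.01 -0.01  0.01] shift after turn [-0.0004 -0.0007  0.2225] shift before [-0.0007 -0.0009  0.2225]
```

```bash
python3 -m creep '0 -0.0008 0.07 0 0 0 0.35;0 0 0.07 0 0 0 0.35;0 0 0.05 0 0 0 0.35;0 0 0.02 0 0 0 0.35;0 0 0.012 0 0 0 0.35;0 0 0 0 0 0 0.35';python3 -m creep '0 0 0 0 0 0 0;0 0 0 0 0 0 0;0 0 0 0 0 0 0;0 0 0 0 0 0 0'; python3 -m creep '0 0 -0.03 0 0 0 0;0 0 -0.07 0 0 0 0;0 0 -0.07 0 0 0 0;0 0 -0.06 0 0 0 0;0 0 0 0 0 0 0'; python3 go.py 394 10 213 -74.8
```

```text
t: 17.65
tool_pos: [430.1, -245.1, 96.3]
orientation: [0.709, -0.705, 0.0, 0.001]
contact_force: [-1.0, -0.5, 0.2]
grip_width: 0.346
grasp_force: 0.0
t: 18.15
tool_pos: [430.4, -245.2, 96.8]
orientation: [0.709, -0.705, 0.001, 0.001]
contact_force: [0.1, 0.2, 5.0]
grip_width: 0.128
grasp_force: 60.9
t: 18.77
tool_pos: [430.5, -245.3, 213.7]
orientation: [0.709, -0.705, 0.002, 0.0]
contact_force: [0.6, -0.2, -1.7]
grip_width: 0.127
grasp_force: 60.2
turn(x10deg) [-0.01 -0.01 -1.49] shift after turn [-0.5118 -0.0634  0.0015] shift before [-0.5109  0.0706  0.0001]
```

```bash
python3 -m creep '-0.1 0.01 0 0 0 0 0;-0.1 0.01 0 0 0 0 0;-0.1 0.01 0 0 0 0 0;-0.1 0.01 0 0 0 0 0;-0.1 0.01 0 0 0 -0.75 0;0 0 0 0 0 -0.74 0;0 0 0 0 0 0 0;0 0 0 0 0 0 0'; python3 stand.py wrist; ls pics|grep s
```

```text
t: 19.77
tool_pos: [403.5, 4.5, 210.0]
orientation: [0.793, -0.609, -0.001, 0.001]
contact_force: [-0.2, -0.9, -1.5]
grip_width: 0.125
grasp_force: 60.1
base (array([455.4, -58.1]), array([103.8, 100. ]), 14.4) 6598
4 dowels [[454.4 -84.5]
 [430.6 -90.9]
 [440.9 -35. ]
 [417.7 -41.5]]
s10.png
s8.png
s9.png
side0.npz
side0.png
```

```bash
python3 go.py 436.1 -63.1 150 -74.8
```

```text
turn(x10deg) [ 0.02 -0.   -0.02] shift after turn [ 0.1473 -0.0274  0.1202] shift before [ 0.1471 -0.0282  0.1202]
```

```bash
python3 -m creep '0.049 -0.009 0.01 0 0 -0.02 0;0.049 -0.009 0.02 0 0 0 0;0.049 -0.01 0.02 0 0 0 0;0 0 0.04 0 0 0 0;0 0 0.03 0 0 0 0;0 0 0 0 0 0 0;0 0 0 0 0 0 0'; python3 go.py 436.1 -63.1 97 -74.8
```

```text
t: 20.7
tool_pos: [436.7, -61.9, 151.1]
orientation: [0.796, -0.606, 0.0, 0.001]
contact_force: [0.5, 0.8, -0.0]
grip_width: 0.124
grasp_force: 60.1
turn(x10deg) [ 0.   -0.01  0.02] shift after turn [0.0019 0.0018 0.1083] shift before [0.0018 0.0017 0.1083]
```

```bash
python3 -m creep '0.0018 0.0017 0.01 0 0 0.02 0;0 0 0.02 0 0 0 0;0 0 0.02 0 0 0 0;0 0 0 0 0 0 0';python3 -m creep '0 0 0.02 0 0 0 0;0 0 0.02 0 0 0 0;0 0 0.013 0 0 0 0;0 0 0.005 0 0 0 0;0 0 0 0 0 0 0';python3 go.py 436.1 -63.1 97 -74.8
```

```text
t: 21.2
tool_pos: [435.8, -63.2, 124.3]
orientation: [0.794, -0.607, -0.001, 0.001]
contact_force: [1.2, 0.5, -1.9]
grip_width: 0.125
grasp_force: 60.0
t: 21.82
tool_pos: [436.0, -63.4, 96.8]
orientation: [0.794, -0.607, -0.0, 0.001]
contact_force: [0.1, 0.7, 2.3]
grip_width: 0.131
grasp_force: 60.4
turn(x10deg) [ 0.01 -0.   -0.  ] shift after turn [-0.0005 -0.0003 -0.0003] shift before [-0.0005 -0.0003 -0.0003]
```

Seated. Release, lift, and go on to the outermost leaning board (y about 237).

```bash
python3 -m creep '0 0 0 0 0 0 0.25;0 0 0 0 0 0 0.25;0 0 0 0 0 0 0.35;0 0 -0.03 0 0 0 0.35;0 0 -0.07 0 0 0 0.35;0 0 -0.08 0 0 0 0.35;0 0 -0.07 0 0 0 0.35;0 0 0 0 0 0 0.35'; python3 stand.py wrist; python3 go.py 440 265 235 6 -14.9
```

```text
t: 22.82
tool_pos: [437.3, -63.4, 225.8]
orientation: [0.794, -0.608, 0.002, -0.001]
contact_force: [0.5, 0.1, -1.2]
grip_width: 0.351
grasp_force: 0.0
base (array([465.6, -55.9]), array([124.4,  98.5]), 15.2) 4900
6 dowels [[ 486.2  -53.8]
 [ 445.8 -100.6]
 [ 455.4  -85.4]
 [ 431.2  -92. ]
 [ 442.   -36.2]
 [ 417.8  -42.8]]
turn(x10deg) [-1.24  1.04 -8.04] shift after turn [ 0.0753 -0.6243 -0.1897] shift before [-0.6317 -0.1783 -0.023 ]
```

```bash
python3 -m creep '-0.105 -0.03 -0.005 0 0 0 0.35;-0.105 -0.03 0 0 0 0 0.35;-0.105 -0.03 0 0 0 0 0.35;-0.105 -0.03 0 0 0 0 0.35;-0.105 -0.03 0 0 0 0 0.35;-0.105 -0.03 0 0 0 -0.9 0.35;0 0 0 0 0 -0.9 0.35;0 0 0 0 0 -0.9 0.35'
python3 -m creep '0 0 0 0 0 -0.9 0.35;0 0 0 0 0 -0.9 0.35;0 0 0 0 0 -0.9 0.35;0 0 0 0 0 -0.9 0.35;0 0 0 0 0 -0.9 0.35;0 0 0 0 0 -0.88 0.35;0 0 0 0 0 0 0.35'
python3 go.py 440 265 215 6 -14.9
python3 - <<'E'
from h import *
p,d,c=cap('wrist');cv2.imwrite('pics/w3.png',p[:,:,::-1]);np.savez('pics/w3.npz',p=p,d=d,**c)
W=worldw(d,c);x,y,z=np.moveaxis(W,-1,0)
comps(W,(z>82)&(z<110)&(x>380)&(x<500)&(y>60)&(y<270))
E
```

```text
t: 23.88
tool_pos: [440.0, 264.8, 222.4]
orientation: [0.915, -0.402, -0.001, 0.002]
contact_force: [0.3, -0.2, 0.2]
grip_width: 0.351
grasp_force: 0.0
t: 24.75
tool_pos: [440.2, 264.1, 222.9]
orientation: [0.999, 0.051, -0.001, 0.001]
contact_force: [0.4, 0.1, 0.3]
grip_width: 0.348
grasp_force: 0.0
turn(x10deg) [-1.48  0.02 -0.01] shift after turn [-0.0003 -0.0059  0.0149] shift before [-0.0003 -0.0019  0.0159]
[274, 148, 21, 89, 1401] (array([438. , 239.8]), array([79.8, 16.7]), 4.2) z [ 87.   99.9 101.8]
[341, 150, 22, 86, 1100] (array([444.5, 178.7]), array([80.2, 14.8]), 1.2) z [ 91.6 100.2 101.9]
[397, 152, 27, 81, 1185] (array([450.9, 115.3]), array([79.8, 14.1]), 2.1) z [ 85.4  99.6 101.7]
```

View pics/w3.png

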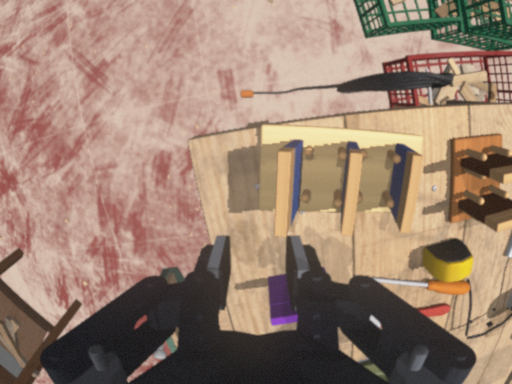

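```bash
python3 -m creep '0 0 0 -0.74 0 0 0.35;0 0 0 -0.74 0 0 0.35;0 0 0 0 0 0 0.35;0 0 0 0 0 0 0.35';python3 go.py 434.9 264.6 187.5 6 -14.9;python3 go.py 437.6 238.9 90.9 6 -14.9
```

```text
t: 25.3
tool_pos: [440.4, 264.4, 223.5]
orientation: [0.99, 0.051, 0.006, 0.129]
contact_force: [0.0, -0.1, -0.2]
grip_width: 0.352
grasp_force: 0.0
turn(x10deg) [-0.01  0.01 -0.01] shift after turn [-0.0109 -0.02    0.0691] shift before [-0.0108 -0.0199  0.0692]
turn(x10deg) [-0.01  0.01 -0.01] shift after turn [-0.0109 -0.0198  0.2691] shift before [-0.0104 -0.0192  0.2691]
```

```bash
python3 -m creep '-0.0108 -0.0197 0 0 0 0 0.35;0 0 0.07 0 0 0 0.35;0 0 0.07 0 0 0 0.35;0 0 0.06 0 0 0 0.35;0 0 0.03 0 0 0 0.35;0 0 0.02 0 0 0 0.35;0 0 0.014 0 0 0 0.35;0 0 0 0 0 0 0.35';python3 go.py 437.6 238.9 90.9 6 -14.9
```

```text
t: 26.3
tool_pos: [437.5, 239.7, 93.6]
orientation: [0.99, 0.052, 0.006, 0.129]
contact_force: [-0.4, -0.6, 0.9]
grip_width: 0.348
grasp_force: 0.0
turn(x10deg) [-0.01  0.01 -0.  ] shift after turn [0.0001 0.0001 0.0057] shift before [0.0001 0.0001 0.0057]
```

```bash
python3 -m creep '0 0 0.003 0 0 0 0;0 0 0 0 0 0 0;0 0 0 0 0 0 0;0 0 0 0 0 0 0;0 0 0 0 0 0 0';python3 -m creep '0 0 -0.02 0 0 0 0;0 0 -0.06 0 0 0 0;0 0 -0.07 0 0 0 0;0 0 -0.07 0 0 0 0;0 0 -0.03 0 0 0 0;0 0 0 0 0 0 0'; python3 go.py 371 -246 215 -89.7
```

```text
t: 26.92
tool_pos: [437.8, 239.4, 92.7]
orientation: [0.99, 0.052, 0.006, 0.129]
contact_force: [0.5, 1.1, 5.1]
grip_width: 0.129
grasp_force: 59.6
t: 27.68
tool_pos: [434.3, 271.4, 212.8]
orientation: [0.99, 0.052, 0.006, 0.129]
contact_force: [0.5, -0.5, -0.5]
grip_width: 0.126
grasp_force: 58.8
turn(x10deg) [ 1.13 -1.23  9.51] shift after turn [ 1.0341  0.1319 -0.0044] shift before [-0.2337  0.9833  0.2557]
```

```bash
python3 -m creep '0 0 0 0.75 0 0 0;0 0 0 0.74 0 0 0;0 0 0 0 0 1 0;0 0 0 0 0 1 0;0 0 0 0 0 1 0;0 0 0 0 0 1 0;0 0 0 0 0 1 0;0 0 0 0 0 1 0';python3 -m creep '0 0 0 0 0 1 0;0 0 0 0 0 1 0;0 0 0 0 0 1 0;0 0 0 0 0 0.57 0;0 0 0 0 0 0 0';python3 go.py 488.2 -246 213 -89.7
```

```text
t: 28.68
tool_pos: [433.7, 270.4, 210.4]
orientation: [0.89, -0.457, -0.002, 0.002]
contact_force: [-0.1, -0.7, -0.5]
grip_width: 0.126
grasp_force: 58.7
t: 29.3
tool_pos: [433.8, 270.5, 210.9]
orientation: [0.709, -0.705, -0.001, 0.002]
contact_force: [-0.0, 0.1, -1.6]
grip_width: 0.127
grasp_force: 58.8
turn(x10deg) [ 0.02 -0.01  0.  ] shift after turn [ 1.0335 -0.1034 -0.0042] shift before [ 1.0335 -0.1031 -0.0034]
```

```bash
python3 -m creep '0.115 -0.0115 -0.003 0 0 0 0;0.115 -0.0115 0 0 0 0 0;0.115 -0.0115 0 0 0 0 0;0.115 -0.0115 0 0 0 0 0;0.115 -0.0115 0 0 0 0 0;0.115 -0.0115 0 0 0 0 0;0.115 -0.0115 0 0 0 0 0;0.115 -0.0115 0 0 0 0 0';python3 -m creep '0.113 -0.0115 0 0 0 0 0;0 0 0 0 0 0 0;0 0 0.04 0 0 0 0;0 0 0.04 0 0 0 0;0 0 0.04 0 0 0 0;0 0 0 0 0 0 0;0 0 0 0 0 0 0';python3 go.py 488.2 -246 94 -89.7
```

```text
t: 30.3
tool_pos: [482.0, -190.7, 213.0]
orientation: [0.71, -0.705, -0.001, 0.001]
contact_force: [0.8, 0.6, -1.0]
grip_width: 0.128
grasp_force: 58.8
t: 31.18
tool_pos: [488.7, -245.0, 154.5]
orientation: [0.709, -0.705, -0.0, 0.0]
contact_force: [-0.1, -0.0, -0.7]
grip_width: 0.129
grasp_force: 58.8
turn(x10deg) [ 0.01 -0.    0.  ] shift after turn [0.0019 0.0011 0.1211] shift before [0.0019 0.001  0.1211]
```

```bash
python3 -m creep '0.002 0.001 0.02 0 0 0 0;0 0 0.02 0 0 0 0;0 0 0.02 0 0 0 0;0 0 0 0 0 0 0';python3 -m creep '0 0 0.02 0 0 0 0;0 0 0.02 0 0 0 0;0 0 0.014 0 0 0 0;0 0 0.004 0 0 0 0;0 0 0 0 0 0 0';python3 go.py 488.2 -246 94 -89.7
```

```text
t: 31.68
tool_pos: [487.8, -246.0, 122.7]
orientation: [0.709, -0.705, -0.001, 0.0]
contact_force: [2.9, 1.0, -1.5]
grip_width: 0.13
grasp_force: 58.7
t: 32.3
tool_pos: [487.9, -246.1, 94.7]
orientation: [0.709, -0.705, -0.001, 0.0]
contact_force: [2.2, -0.7, -2.0]
grip_width: 0.13
grasp_force: 58.7
turn(x10deg) [ 0.01  0.   -0.  ] shift after turn [-0.0001 -0.0006  0.0015] shift before [-0.0001 -0.0006  0.0014]
```

```bash
python3 -m creep '0 0 0.002 0 0 0 0;0 0 0.002 0 0 0 0;0 0 0 0 0 0 0'; python3 -m creep '0 0 0 0 0 0 0.25;0 0 0 0 0 0 0.25;0 0 0 0 0 0 0.35;0 0 -0.03 0 0 0 0.35;0 0 -0.07 0 0 0 0.35;0 0 -0.08 0 0 0 0.35;0 0 -0.07 0 0 0 0.35;0 0 0 0 0 0 0.35'; python3 go.py 440 201 218 -89.7
```

```text
t: 32.67
tool_pos: [488.1, -246.2, 94.3]
orientation: [0.709, -0.705, -0.0, 0.0]
contact_force: [-0.8, 2.4, 5.3]
grip_width: 0.13
grasp_force: 59.8
t: 33.67
tool_pos: [489.3, -246.9, 222.9]
orientation: [0.709, -0.705, 0.002, -0.001]
contact_force: [-0.6, -0.5, -0.6]
grip_width: 0.35
grasp_force: 0.0
turn(x10deg) [-0.03 -0.01 -0.  ] shift after turn [-0.8963  0.0939  0.0098] shift before [-0.8962  0.0943  0.0077]
```

```bash
python3 -m creep '-0.114 0.012 0 0 0 0 0.35;-0.114 0.012 0 0 0 0 0.35;-0.114 0.012 0 0 0 0 0.35;-0.114 0.012 0 0 0 0 0.35;-0.114 0.012 0 0 0 0 0.35;-0.114 0.012 0 0 0 0 0.35;-0.114 0.012 0 0 0 0 0.35;-0.114 0.012 0 0 0 0 0.35';python3 -m creep '0 0 0 0 0 -1 0.35;0 0 0 0 0 -1 0.35;0 0 0 0 0 -1 0.35;0 0 0 0 0 -1 0.35;0 0 0 0 0 -1 0.35;0 0 0 0 0 -1 0.35;0 0 0 0 0 -1 0.35;0 0 0 0 0 -1 0.35';python3 -m creep '0 0 0 0 0 -1 0.35;0 0 0 0 0 -0.57 0.35;0 0 0 -0.74 0 0 0.35;0 0 0 -0.74 0 0 0.35;0 0 0 0 0 0 0.35;0 0 0 0 0 0 0.35';python3 go.py 440.8 209 218 6 -14.9; python3 go.py 444.3 175.8 92.5 6 -14.9
python3 - <<'E'
from h import *
p,d,c=cap('wrist');W=worldw(d,c);x,y,z=np.moveaxis(W,-1,0)
comps(W,(z>96)&(z<106)&(x>380)&(x<500)&(y>60)&(y<270))
E
```

```text
t: 34.67
tool_pos: [437.2, 211.3, 218.6]
orientation: [0.709, -0.705, -0.001, 0.0]
contact_force: [0.5, 0.3, 0.1]
grip_width: 0.349
grasp_force: 0.0
t: 35.67
tool_pos: [437.7, 209.4, 218.3]
orientation: [0.997, -0.082, -0.001, -0.0]
contact_force: [0.2, 0.6, 0.6]
grip_width: 0.351
grasp_force: 0.0
t: 36.42
tool_pos: [437.8, 209.6, 218.3]
orientation: [0.99, 0.052, 0.006, 0.128]
contact_force: [0.6, 0.1, -0.1]
grip_width: 0.351
grasp_force: 0.0
turn(x10deg) [-0.02  0.01  0.  ] shift after turn [0.0058 0.0016 0.0011] shift before [0.0058 0.0016 0.0011]
turn(x10deg) [-0.02  0.01  0.  ] shift after turn [0.0059 0.0016 0.2609] shift before [0.0064 0.0026 0.2609]
[314, 140, 20, 83, 1024] (array([450.5, 115.2]), array([80. , 12.4]), 4.4) z [ 97.6 100.2 102. ]
[251, 142, 16, 88, 1154] (array([444.3, 178.9]), array([79. , 12.3]), 3.2) z [ 98.2 100.2 101.8]
```

```bash
python3 -m creep '0.006 0.001 0.02 0 0 0 0.35;0 0 0.07 0 0 0 0.35;0 0 0.07 0 0 0 0.35;0 0 0.05 0 0 0 0.35;0 0 0.03 0 0 0 0.35;0 0 0.016 0 0 0 0.35;0 0 0 0 0 0 0.35;0 0 0 0 0 0 0.35';python3 go.py 444.3 176 92.5 6 -14.9
```

```text
t: 37.48
tool_pos: [444.5, 177.4, 95.6]
orientation: [0.99, 0.052, 0.006, 0.128]
contact_force: [-0.9, -0.6, 1.4]
grip_width: 0.351
grasp_force: 0.0
turn(x10deg) [-0.02  0.   -0.  ] shift after turn [-0.0007  0.0011  0.0066] shift before [-0.0007  0.0011  0.0066]
```

```bash
python3 -m creep '0 0.0005 0.007 0 0 0 0.35;0 0 0 0 0 0 0;0 0 0 0 0 0 0;0 0 0 0 0 0 0;0 0 0 0 0 0 0;0 0 0 0 0 0 0';python3 -m creep '0 0 -0.02 0 0 0 0;0 0 -0.06 0 0 0 0;0 0 -0.07 0 0 0 0;0 0 -0.07 0 0 0 0;0 0 -0.03 0 0 0 0;0 0 0 0 0 0 0'; python3 go.py 440 235 213 6
```

```text
t: 38.22
tool_pos: [444.2, 175.6, 91.4]
orientation: [0.99, 0.052, 0.006, 0.128]
contact_force: [-1.0, -2.6, 1.2]
grip_width: 0.126
grasp_force: 59.9
t: 38.98
tool_pos: [441.2, 208.2, 212.5]
orientation: [0.99, 0.052, 0.006, 0.127]
contact_force: [0.3, 0.4, -1.2]
grip_width: 0.126
grasp_force: 59.7
turn(x10deg) [1.47 0.01 0.  ] shift after turn [ 0.0033 -0.0536 -0.001 ] shift before [ 0.0033 -0.0516 -0.0146]
```

```bash
python3 -m creep '0 0 0 0.74 0 0 0;0 0 0 0.73 0 0 0;0 0 0 0 0 1 0;0 0 0 0 0 1 0;0 0 0 0 0 1 0;0 0 0 0 0 1 0;0 0 0 0 0 1 0;0 0 0 0 0 1 0';python3 -m creep '0 0 0 0 0 1 0;0 0 0 0 0 1 0;0 0 0 0 0 1 0;0 0 0 0 0 0.57 0;0 0 0 0 0 0 0';python3 go.py 430.4 -246 213 -89.7
```

```text
t: 39.98
tool_pos: [440.5, 207.0, 210.0]
orientation: [0.89, -0.457, -0.001, 0.002]
contact_force: [-0.6, -0.8, -1.1]
grip_width: 0.132
grasp_force: 59.5
t: 40.6
tool_pos: [440.6, 207.1, 210.4]
orientation: [0.709, -0.705, -0.0, 0.002]
contact_force: [0.2, -0.8, -0.6]
grip_width: 0.13
grasp_force: 59.6
turn(x10deg) [ 0.02 -0.01  0.  ] shift after turn [ 0.9061  0.0251 -0.0052] shift before [ 0.9061  0.0254 -0.0029]
```

```bash
python3 -m creep '0.115 0.003 -0.003 0.02 0 0 0;0.115 0.003 0 0 0 0 0;0.115 0.003 0 0 0 0 0;0.115 0.003 0 0 0 0 0;0.115 0.003 0 0 0 0 0;0.115 0.003 0 0 0 0 0;0.115 0.004 0 0 0 0 0;0.1 0.003 0 0 0 0 0';python3 -m creep '0 0 0 0 0 0 0;0 0 0.04 0 0 0 0;0 0 0.04 0 0 0 0;0 0 0.04 0 0 0 0;0 0 0 0 0 0 0;0 0 0 0 0 0 0';python3 go.py 430.6 -246 93 -89.7
```

```text
t: 41.6
tool_pos: [430.0, -247.1, 213.2]
orientation: [0.709, -0.705, 0.001, -0.0]
contact_force: [0.3, 0.6, -1.4]
grip_width: 0.129
grasp_force: 59.6
t: 42.35
tool_pos: [431.2, -245.0, 154.7]
orientation: [0.709, -0.705, 0.002, -0.0]
contact_force: [-0.6, -0.2, -0.2]
grip_width: 0.126
grasp_force: 59.6
turn(x10deg) [-0.01 -0.01  0.  ] shift after turn [0.0019 0.0012 0.1235] shift before [0.0017 0.0015 0.1235]
```

```bash
python3 -m creep '0.002 0.001 0.02 0 0 0 0;0 0 0.02 0 0 0 0;0 0 0.02 0 0 0 0;0 0 0 0 0 0 0';python3 -m creep '0 0 0.02 0 0 0 0;0 0 0.02 0 0 0 0;0 0 0.014 0 0 0 0;0 0 0.006 0 0 0 0;0 0 0.003 0 0 0 0;0 0 0 0 0 0 0';python3 go.py 430.6 -246 93 -89.7
```

```text
t: 42.85
tool_pos: [430.0, -246.0, 123.0]
orientation: [0.709, -0.705, 0.0, 0.0]
contact_force: [0.3, -0.4, -1.5]
grip_width: 0.129
grasp_force: 59.6
t: 43.6
tool_pos: [430.7, -246.2, 93.0]
orientation: [0.709, -0.705, 0.001, -0.0]
contact_force: [-0.2, -0.4, -1.7]
grip_width: 0.126
grasp_force: 59.6
turn(x10deg) [-0.01 -0.01 -0.  ] shift after turn [-0.0005  0.0001 -0.0001] shift before [-0.0005  0.0001 -0.0001]
```

```bash
python3 -m creep '0 0 0.002 0 0 0 0;0 0 0.002 0 0 0 0;0 0 0 0 0 0 0'; python3 -m creep '0 0 0 0 0 0 0.25;0 0 0 0 0 0 0.25;0 0 0 0 0 0 0.35;0 0 -0.03 0 0 0 0.35;0 0 -0.07 0 0 0 0.35;0 0 -0.08 0 0 0 0.35;0 0 -0.07 0 0 0 0.35;0 0 0 0 0 0 0.35'; python3 go.py 447.5 145.2 218 -89.7
```

```text
t: 43.98
tool_pos: [431.0, -246.3, 92.7]
orientation: [0.709, -0.705, 0.002, -0.001]
contact_force: [-3.5, 4.9, 8.4]
grip_width: 0.127
grasp_force: 61.1
t: 44.98
tool_pos: [431.5, -246.7, 220.3]
orientation: [0.709, -0.705, 0.004, -0.002]
contact_force: [0.4, -0.1, -0.1]
grip_width: 0.347
grasp_force: 0.0
turn(x10deg) [-0.05 -0.02 -0.  ] shift after turn [-0.7837 -0.0362  0.0046] shift before [-0.7837 -0.0358  0.0022]
```

```bash
python3 -m creep '-0.112 -0.005 0 0 0 0 0.35;-0.112 -0.005 0 0 0 0 0.35;-0.112 -0.005 0 0 0 0 0.35;-0.112 -0.005 0 0 0 0 0.35;-0.112 -0.005 0 0 0 0 0.35;-0.112 -0.005 0 0 0 0 0.35;-0.112 -0.005 0 0 0 0 0.35;0 0 0 0 0 0 0.35';python3 -m creep '0 0 0 0 0 -1 0.35;0 0 0 0 0 -1 0.35;0 0 0 0 0 -1 0.35;0 0 0 0 0 -1 0.35;0 0 0 0 0 -1 0.35;0 0 0 0 0 -1 0.35;0 0 0 0 0 -1 0.35;0 0 0 0 0 -1 0.35';python3 -m creep '0 0 0 0 0 -1 0.35;0 0 0 0 0 -0.57 0.35;0 0 0 -0.74 0 0 0.35;0 0 0 -0.74 0 0 0.35;0 0 0 0 0 0 0.35;0 0 0 0 0 0 0.35';python3 go.py 451 112.2 92 6 -14.9
python3 - <<'E'
from h import *
p,d,c=cap('wrist');W=worldw(d,c);x,y,z=np.moveaxis(W,-1,0)
comps(W,(z>96)&(z<106)&(x>380)&(x<500)&(y>60)&(y<270))
E
```

```text
t: 45.98
tool_pos: [445.3, 148.8, 214.5]
orientation: [0.71, -0.704, 0.001, 0.001]
contact_force: [-0.6, -0.1, 0.6]
grip_width: 0.353
grasp_force: 0.0
t: 46.98
tool_pos: [445.9, 145.2, 215.4]
orientation: [0.997, -0.082, 0.001, 0.001]
contact_force: [0.2, 0.2, -0.1]
grip_width: 0.346
grasp_force: 0.0
t: 47.72
tool_pos: [445.9, 145.8, 215.4]
orientation: [0.99, 0.051, 0.008, 0.128]
contact_force: [-0.2, 1.4, 0.2]
grip_width: 0.351
grasp_force: 0.0
turn(x10deg) [-0.01 -0.01 -0.01] shift after turn [0.0031 0.002  0.256 ] shift before [0.0027 0.0026 0.256 ]
[251, 144, 16, 89, 1176] (array([450.7, 115.2]), array([79.6, 11.5]), 4.3) z [ 98.2 100.2 101.9]
```

```bash
python3 -m creep '0.003 0.002 0.02 0 0 0 0.35;0 0 0.07 0 0 0 0.35;0 0 0.07 0 0 0 0.35;0 0 0.05 0 0 0 0.35;0 0 0.03 0 0 0 0.35;0 0 0.016 0 0 0 0.35;0 0 0.002 0 0 0 0.35;0 0 0 0 0 0 0.35';python3 go.py 451 112.2 92 6 -14.9
```

```text
t: 48.78
tool_pos: [451.5, 112.7, 91.7]
orientation: [0.99, 0.052, 0.008, 0.129]
contact_force: [-0.2, -0.4, -0.2]
grip_width: 0.353
grasp_force: 0.0
turn(x10deg) [-0.01 -0.02 -0.01] shift after turn [-0.0012  0.001  -0.0005] shift before [-0.0012  0.001  -0.0005]
```

```bash
python3 -m creep '0 0.0005 0 0 0 0 0;0 0 0 0 0 0 0;0 0 0 0 0 0 0;0 0 0 0 0 0 0;0 0 0 0 0 0 0';python3 -m creep '0 0 -0.02 0 0 0 0;0 0 -0.06 0 0 0 0;0 0 -0.07 0 0 0 0;0 0 -0.07 0 0 0 0;0 0 -0.03 0 0 0 0;0 0 0 0.74 0 0 0;0 0 0 0.74 0 0 0;0 0 0 0 0 0 0';python3 -m creep '0 0 0 0 0 1 0;0 0 0 0 0 1 0;0 0 0 0 0 1 0;0 0 0 0 0 1 0;0 0 0 0 0 1 0;0 0 0 0 0 1 0;0 0 0 0 0 1 0;0 0 0 0 0 1 0';python3 -m creep '0 0 0 0 0 1 0;0 0 0 0 0 0.57 0;0 0 0 0 0 0 0';python3 go.py 372.6 -246 213 -89.7
```

```text
t: 49.4
tool_pos: [451.5, 112.2, 91.7]
orientation: [0.99, 0.052, 0.008, 0.129]
contact_force: [0.0, -0.8, 5.9]
grip_width: 0.128
grasp_force: 60.1
t: 50.4
tool_pos: [447.7, 143.1, 212.0]
orientation: [0.999, 0.051, 0.001, -0.0]
contact_force: [-0.6, -0.2, -0.6]
grip_width: 0.13
grasp_force: 59.4
t: 51.4
tool_pos: [447.2, 144.1, 210.3]
orientation: [0.797, -0.604, 0.001, 0.002]
contact_force: [0.7, -0.0, -0.2]
grip_width: 0.129
grasp_force: 59.3
t: 51.78
tool_pos: [447.2, 144.1, 210.5]
orientation: [0.709, -0.705, 0.001, 0.001]
contact_force: [0.0, -0.7, -0.7]
grip_width: 0.129
grasp_force: 59.3
turn(x10deg) [-0.   -0.02  0.01] shift after turn [ 0.7794  0.1533 -0.0049] shift before [ 0.7793  0.1542 -0.0021]
```

```bash
python3 -m creep '0.111 0.022 -0.003 0 0 0 0;0.111 0.022 0 0 0 0 0;0.111 0.022 0 0 0 0 0;0.111 0.022 0 0 0 0 0;0.111 0.022 0 0 0 0 0;0.111 0.022 0 0 0 0 0;0.111 0.022 0 0 0 0 0;0 0 0 0 0 0 0';python3 -m creep '0 0 0.04 0 0 0 0;0 0 0.04 0 0 0 0;0 0 0.035 0 0 0 0;0 0 0 0 0 0 0;0 0 0 0 0 0 0';python3 go.py 372.3 -246 92 -89.7
```

```text
t: 52.78
tool_pos: [370.8, -247.9, 212.6]
orientation: [0.707, -0.707, 0.0, 0.001]
contact_force: [-0.2, 0.5, -0.3]
grip_width: 0.125
grasp_force: 59.4
t: 53.4
tool_pos: [372.9, -244.9, 156.6]
orientation: [0.709, -0.705, 0.002, -0.0]
contact_force: [0.2, -0.4, -0.7]
grip_width: 0.125
grasp_force: 59.4
turn(x10deg) [-0.01 -0.01  0.  ] shift after turn [0.0023 0.0013 0.1291] shift before [0.0021 0.0016 0.1291]
```

```bash
python3 -m creep '0.002 0.001 0.02 0 0 0 0;0 0 0.02 0 0 0 0;0 0 0.02 0 0 0 0;0 0 0 0 0 0 0';python3 -m creep '0 0 0.02 0 0 0 0;0 0 0.02 0 0 0 0;0 0 0.016 0 0 0 0;0 0 0.008 0 0 0 0;0 0 0.003 0 0 0 0;0 0 0.002 0 0 0 0;0 0 0 0 0 0 0';python3 go.py 372.3 -246 92 -89.7
```

```text
t: 53.9
tool_pos: [371.9, -245.9, 124.9]
orientation: [0.709, -0.705, 0.001, -0.0]
contact_force: [1.3, -0.6, -1.5]
grip_width: 0.127
grasp_force: 59.4
t: 54.78
tool_pos: [372.7, -246.2, 93.2]
orientation: [0.709, -0.705, 0.002, -0.0]
contact_force: [-2.1, 3.8, 8.0]
grip_width: 0.124
grasp_force: 60.6
turn(x10deg) [-0.02 -0.01 -0.  ] shift after turn [-0.0004  0.0008  0.0025] shift before [-0.0004  0.0008  0.0025]
```

On the floor. Release, lift, and look over everything.

```bash
python3 -m creep '0 0 0 0 0 0 0.25;0 0 0 0 0 0 0.25;0 0 0 0 0 0 0.35;0 0 -0.03 0 0 0 0.35;0 0 -0.07 0 0 0 0.35;0 0 -0.08 0 0 0 0.35;0 0 -0.08 0 0 0 0.35;0 0 0 0 0 0 0.35'; python3 go.py 564.5 -245 225 0
python3 - <<'E'
from h import *
for n in ('wrist','side'):
    p,d,c=cap(n)
    if n=='wrist':
        W=worldw(d,c);comps(W,(W[...,2]>92)&(W[...,2]<110)&(W[...,0]<520)&(W[...,0]>340)&(W[...,1]<40)&(W[...,1]>-300));cv2.imwrite('pics/w9.png',p[:,:,::-1])
    else: cv2.imwrite('pics/sd9.png',cv2.resize(p[100:320,150:420],None,fx=2.5,fy=2.5)[:,:,::-1])
E
```

```text
t: 55.78
tool_pos: [373.1, -246.6, 226.3]
orientation: [0.709, -0.705, 0.004, -0.002]
contact_force: [-0.5, 0.3, -0.7]
grip_width: 0.351
grasp_force: 0.0
turn(x10deg) [-0.02 -0.06 -8.97] shift after turn [ 0.3827 -0.0033  0.0026] shift before [-0.0015 -0.3827  0.0059]
[185, 144, 21, 87, 1214] (array([ 429.9, -248.5]), array([12.2, 79.6]), 0.8) z [ 94.6 101.6 102.9]
[127, 147, 24, 83, 1187] (array([ 486.2, -247.8]), array([12.5, 79.8]), 1.2) z [ 94.  101.5 102.9]
[253, 146, 13, 87, 1093] (array([ 372.1, -247.1]), array([10.9, 78.4]), 0.6) z [100.5 101.8 102.9]
[172, 327, 7, 17, 61] (array([470.8, -68.4]), array([26.1,  6.5]), 79.7) z [ 98.9 101.7 102.9]
[147, 355, 12, 13, 87] (array([514.1,  -9. ]), array([11.3, 20.9]), 4.3) z [ 93.2 100.5 102.5]
```

View pics/sd9.png

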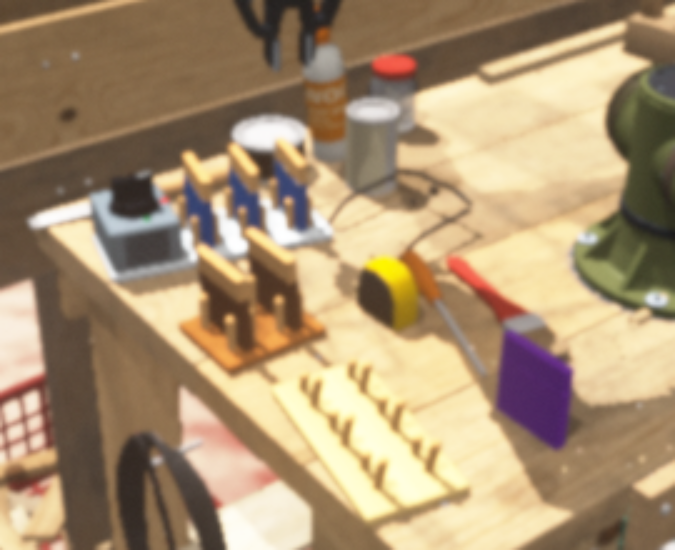

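All five boards stand upright in their slots (tops at 102 mm); the stand has been nudged, but its boards are still seated. Now the knob.

```bash
python3 -m creep '0 -0.11 0 0 0 0 0.45;0 -0.11 0 0 0 0 0.45;0 -0.11 0 0 0 0 0.45;0 -0.053 0 0 0 0 0.45;0 0 0 0 0 -1 0.45;0 0 0 0 0 -1 0.45;0 0 0 0 0 -1 0.45;0 0 0 0 0 -1 0.45';python3 -m creep '0 0 0 0 0 -1 0.45;0 0 0 0 0 -1 0.45;0 0 0 0 0 -1 0.45;0 0 0 0 0 -1 0.45;0 0 0 0 0 -0.87 0.45;0 0 0 0 0 0 0.45;0 0 0 0 0 0 0.45';python3 go.py 564.5 -245 103 -1
python3 - <<'E'
from h import *
p,d,c=cap('wrist');W=worldw(d,c);x,y,z=np.moveaxis(W,-1,0)
o=comps(W,(z>97)&(z<115)&(x>530)&(x<600)&(abs(y+245)<40))
for q in o:
    e,V=np.linalg.eigh(np.cov(q[:,:2].T));print(np.degrees(np.arctan2(V[1,1],V[0,1])))
E
```

```text
t: 56.88
tool_pos: [563.0, -244.8, 220.4]
orientation: [0.909, -0.418, -0.0, 0.0]
contact_force: [1.0, -0.2, -0.1]
grip_width: 0.454
grasp_force: 0.0
t: 57.75
tool_pos: [563.2, -244.9, 221.2]
orientation: [1.0, -0.01, 0.0, 0.0]
contact_force: [0.5, -0.5, -0.6]
grip_width: 0.452
grasp_force: 0.0
turn(x10deg) [ 0.01 -0.   -0.02] shift after turn [0.0025 0.0001 0.2365] shift before [ 0.0023 -0.0001  0.2365]
[249, 163, 17, 55, 890] (array([ 564.6, -244.4]), array([14. , 47.5]), 89.2) z [101.8 104.6 105.9]
179.52415385302442
```

```bash
python3 -m creep '0.0023 -0.0005 0.04 0 0 0 0.45;0 0 0.07 0 0 0 0.45;0 0 0.07 0 0 0 0.45;0 0 0.03 0 0 0 0.45;0 0 0.018 0 0 0 0.45;0 0 0.008 0 0 0 0.45;0 0 0 0 0 0 0.45';python3 -m creep '0 0 0 0 0 0 0;0 0 0 0 0 0 0;0 0 0 0 0 0 0;0 0 0 0 0 0 0;0 0 0 0 0 0 0'
```

```text
t: 58.68
tool_pos: [565.2, -245.0, 104.7]
orientation: [1.0, -0.009, 0.002, 0.001]
contact_force: [-0.3, -0.4, -0.4]
grip_width: 0.449
grasp_force: 0.0
t: 59.3
tool_pos: [565.2, -244.8, 104.3]
orientation: [1.0, -0.009, 0.002, 0.001]
contact_force: [0.4, 1.5, 3.4]
grip_width: 0.148
grasp_force: 63.0
```

```bash
python3 -m creep '0 0 0.006 0 0 0 0;0 0 0.006 0 0 0 0;0 0 0.006 0 0 0 0;0 0 0.006 0 0 0 0;0 0 0 0 0 0 0'
```

```text
t: 59.92
tool_pos: [565.5, -245.0, 96.8]
orientation: [1.0, -0.008, 0.002, 0.001]
contact_force: [-8.5, 8.9, 22.7]
grip_width: 0.147
grasp_force: 65.8
```

```bash
python3 -m creep '0 0 0 0 0 0.8 0;0 0 0 0 0 0.8 0;0 0 0 0 0 0.8 0;0 0 0 0 0 0.8 0;0 0 0 0 0 0.8 0;0 0 0 0 0 0.8 0;0 0 0 0 0 0.8 0;0 0 0 0 0 0.8 0';python3 -m creep '0 0 0 0 0 0.8 0;0 0 0 0 0 0.6 0;0 0 0 0 0 0 0'; python3 go.py 564.5 -245 104 -80
```

```text
t: 60.92
tool_pos: [565.3, -245.1, 96.8]
orientation: [0.842, -0.539, 0.003, 0.0]
contact_force: [-9.1, 8.7, 23.6]
grip_width: 0.152
grasp_force: 65.7
t: 61.3
tool_pos: [565.2, -245.1, 96.7]
orientation: [0.771, -0.636, 0.003, -0.0]
contact_force: [-9.1, 9.2, 23.6]
grip_width: 0.148
grasp_force: 65.7
turn(x10deg) [-0.02 -0.02  0.1 ] shift after turn [-0.0005  0.0013 -0.0145] shift before [-0.0004  0.0013 -0.0145]
```

Turned to the end; now let it spring up, release and retreat.

```bash
python3 -m creep '0 0 0 0 0 0.1 0;0 0 -0.012 0 0 0 0;0 0 -0.01 0 0 0 0;0 0 -0.002 0 0 0 0;0 0 0 0 0 0 0;0 0 0 0 0 0 0.45;0 0 0 0 0 0 0.45;0 0 0 0 0 0 0.45';python3 -m creep '0 0 -0.05 0 0 0 0.45;0 0 -0.1 0 0 0 0.45;0 0 -0.1 0 0 0 0.45;0 0 0 0 0 0 0.45;0 0 0 0 0 0 0.45'
python3 - <<'E'
from h import *
p,d,c=cap('wrist');W=worldw(d,c);x,y,z=np.moveaxis(W,-1,0)
o=comps(W,(z>97)&(z<115)&(x>530)&(x<600)&(abs(y+245)<40))
for q in o:
    e,V=np.linalg.eigh(np.cov(q[:,:2].T));print(np.degrees(np.arctan2(V[1,1],V[0,1])))
comps(W,(z>92)&(z<110)&(x<520)&(x>340)&(y<40)&(y>-300));comps(W,(abs(z-78)<8)&(x>530)&(x<600)&(abs(y+245)<40),100)
cv2.imwrite('pics/w12.png',p[:,:,::-1])
E
```

```text
t: 62.3
tool_pos: [564.5, -245.0, 103.1]
orientation: [0.766, -0.643, 0.001, 0.0]
contact_force: [0.5, 0.2, -0.1]
grip_width: 0.453
grasp_force: 0.0
t: 62.92
tool_pos: [564.5, -244.6, 228.1]
orientation: [0.766, -0.643, 0.001, -0.0]
contact_force: [-0.1, 0.0, -1.1]
grip_width: 0.451
grasp_force: 0.0
[249, 163, 17, 53, 804] (array([ 564.5, -245.7]), array([14. , 46.8]), 9.5) z [102.3 104.6 105.9]
100.14756938382261
[324, 157, 32, 85, 1197] (array([ 486.9, -247.4]), array([12.7, 80.2]), 1.1) z [ 94.2 101.7 102.9]
[375, 169, 34, 78, 1104] (array([ 430.7, -248.3]), array([13.1, 79.9]), 0.9) z [ 93.8 101.5 102.8]
[418, 181, 35, 73, 947] (array([ 372. , -246.9]), array([13.4, 79.4]), 0.6) z [ 93.2 101.3 102.8]
[231, 157, 53, 51, 1444] (array([ 564.5, -246.1]), array([50.4, 49.6]), 8.9) z [78.6 79.8 80.9]
```

View pics/w12.png

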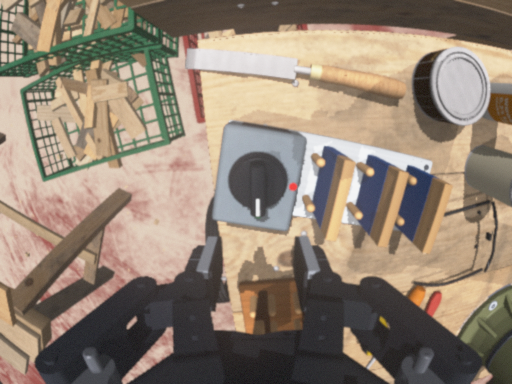

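The knob's white line at (258,207) points to the on side, with the knob up (flange at 80 mm) and the bar at 100°, which is the end of travel. The blue boards at (330,190), (380,200) and (425,208) stand in the rack, and the tin is in its place.

```bash
python3 -c "
from cell import arm;print(arm.hand_in())"
```

```text
the job is handed in; nothing more can be done
None
```

The changeover is done and handed in (no verdict was returned): the blower was switched off, both dry boards are in the dry stand and all three fresh boards in the drying rack, and the knob is back on at the green dot and up.

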